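# Press a monitor stand's spring lift home and lock it down for transport

## Task

Pack the spring-lift monitor stand for travel: press its column all the way down into the sleeve until you feel it settle on its rubber stop and, while holding it there, slide the lock plate fully across over it, so that the column stays trapped down when you let go. Press firmly but gently, without straining the stand or the lock, and leave everything else on the desk where it is.

Things in the scene. Friction and masses are not known exactly. Their poses are not given: they have to be found in the camera images.
- stand: Stand of a small monitor, screen taken off, fixed. Origin: under its foot, on the column's axis; z up, front to -x. Foot 190 x 200 x 8 mm (x -125 to 65). Upright sleeve 54 x 78 mm (x, y), 178 high. A black collar 84 x 116 mm, 36 high, is clamped round the sleeve's top end; its upper face is 188 to 212 mm above the desk, as the owner set it (not measured). The lock plate lies on it.
- lift_top (a point): Centre of the flat top of the column (the part to press down): an upright block 40 x 64 mm (stand x, y) standing out of sleeve, collar and lock plate; top 242 mm above the desk when raised. The column also carries a 90 x 90 mm screen plate in front of the sleeve (80 mm to -x), whose upper edge is 59 mm below the column's top.
- lift (a joint): How far the column is pressed down, m: 0 = raised. Its spring pushes up with 5 N when raised, 8 to 11 N at the bottom, and lifts it again if let go. It lands on a soft rubber stop (5 N per mm) when its top is 2 mm below the collar's upper face: after 32 to 56 mm, as the collar is set. Only there is room for the lock plate above it. Over 22 N from the robot strains the stand.
- lock (a joint): How far the lock plate is slid towards the stand's -y, m: 0 = open, 0.010 = across (end stop); 2 N of friction, stays where left. A steel frame 68 x 94 mm (x, y), 4 mm thick, on the collar's upper face. Open, its window is +-23 mm in x, +-34 mm in y about the column. Across, its +y bar covers 8 mm of the column's +y end; a column not fully down blocks it after 2 mm. Over 22 N strains it.
- below_lip (a point): A point of the stand 150 mm up, straight below the inner face (towards the column) of the open lock plate's finger lip, at y = -34 mm of the stand. The lip stands up on the window's -y edge, 44 mm wide, 5 mm thick, its top 14 mm above the collar's upper face, over a scoop 8 mm deep. A fingertip pressing the column down through the window can move towards -y against this lip and take the plate along.
- pot_mid (a point): Small open metal pot for screws, 32 mm across, 24 mm high, standing on the stand's foot; its centre. Bystander.
- case_mid (a point): White earphone case 46 x 46 x 24 mm lying on the stand's foot; its centre. Bystander.
- mouse_mid (a point): Black mouse 122 x 64 x 38 mm; its centre. Bystander.
- gamepad_mid (a point): Black gamepad about 110 x 150 x 45 mm; its centre. Bystander.
- mug_mid (a point): White mug 80 mm across, 92 mm high; its centre. Bystander.
- drink_mid (a point): Bare metal can 53 mm across, 135 mm high; its centre. Bystander.
- phone_mid (a point): Phone 150 x 72 x 9 mm lying flat; its centre. Bystander.
- driver_grip (a point): Screwdriver lying flat, its handle's middle. Bystander.

How it is judged:
By the outcome, as a careful person would: the job done as asked, in the order asked, and still so for the second after the job is handed in, with the robot touching nothing.
It also fails if it takes over 51 s, if anything falls off the work surface, if the arm or the gripper's body presses on something with over 40 N, if the wrist force passes 120 N, or if a joint passes its speed limit or range.

## Robot

A 6-joint arm with a two-finger parallel gripper is mounted at the origin on the work surface. World frame = base frame: x ahead of the robot, y to its left, z up, the work surface at z = 0. Lengths are in mm, angles in rad, forces in N, time in s.
With the tool pointing down it reaches from about 350 to 975 mm from the base axis. Payload 7.1 kg.
Tool frame: the origin (TCP) lies at the very end of the fingers, on their centre line; the grasp point (between the pads) lies 19 mm behind it; y points along the fingers, x is the direction in which the jaws open and shut, and the axes are right-handed (so a half turn about y gives the same grasp; the last joint's range is limited). The gripper opens to 88 mm and grips with 3 to 60 N. Pads are 20 mm wide; open, the fingers measure 115 mm over their backs; the gripper's body (75 mm by 178 mm) begins 61 mm behind the grasp point.
Start: joints at [-1.365, 0.423, 1.63, -0, 1.089, -0.019], TCP at [139.339, -609.253, 222.675] pointing down, gripper open.
Joint ranges: [-3, 3], [-0.9, 2.11], [0.09, 2.58], [-1.31, 4.45], [0.11, 2.69], [-2.54, 2.54]. Speed limits (rad/s): [2.39, 2.39, 3.01, 3.14, 3.14, 3.14].

## Interface

Orientations are given as a rotation vector (axis times angle).
In Python, from workcell import ctrl gives the robot as it stands. The module is installed in compiled form; this text tells all that it offers.
- The arm moves only by the tool carry_out, never from a script. Its arguments are lists of equal length, an entry for each row: "delta_pos": the shift along the tool's x, y, z in cm, a list of three; "rotation": the turn, a rotation vector about the tool's x, y, z in rad, a list of three. In form: {"delta_pos": [[dx, dy, dz], ...], "rotation": [[wx, wy, wz], ...]}. A call has 1 to 12 rows; each row is the pose to reach, as a shift and turn from the pose commanded when the call began, along the tool's axes at that moment; what a row does not reach only later rows make up. A row lasts 1/12 s, in which the tool goes at most 41.7 mm and 7.16 degrees, less where a joint would pass 70% of its speed; a pose out of reach is approached as far as the arm can. A call with a gripper value outside its range is refused whole. "hand" is the closure in counts, from 0 (fully open) to 255 (shut), set as the call begins (left out, the last holds). The fingers move at their own pace and stop on an object; the grip force is fixed at half the most. Time passes only in rows, so rows that repeat a pose let the fingers close. It gives the time, the measured TCP pose, the force and the opening at its end, in the units of the state.
- ctrl.get_obs(): the state, without advancing time (a new reading comes with each control period).
- ctrl.get_image(name): name is "side" or "top" or "wrist"; returns the picture (400x640x3 uint8, red, green, blue); there is no depth.
- ctrl.camera_info(name): a dict with "fov_y" (degrees; the focal length in pixels is half the picture's height over the tangent of half this angle, whatever the lens; pixels are square), "cx", "cy" (the principal point, pixels), "k1" (the pictures are not rectified: a ray, as slopes to the right and down, at radius r is drawn at 1 + k1 r^2 times it, then the intrinsics apply), "R" (3x3) and "t" (3): a world point X has camera coordinates R X + t; the wrist camera has in their place "T_tool_cam" (4x4, takes a point from camera to tool coordinates, whose origin is the TCP and whose axes are the tool frame's). Camera axes: x right, y down, z forward; pixel columns grow to the right and rows downward; lengths in mm; the calibration is good to about 2 mm. A picture is of the moment at which its call begins: read the wrist's pose just before it. camera_info takes no time and is no camera call.
- ctrl.close_job(): hands the job in, once; it reports no verdict.
The state is a dict: "t": time; "qpos": joint angles; "qvel": joint speeds; "joint_torque": joint torques, N m; "ee_pos": TCP position; "orientation": TCP orientation; "ft_force": force on the tool from outside, world axes, zero at the start; "moment": the same for the moment, N m; "width": finger opening in mm.
Only numpy, scipy, OpenCV 4.12 (cv2) and the standard library are available. Lean on these libraries where they do the work, as an engineer would, in place of code of your own. Each camera call takes 0.05 s, during which the arm holds its last target.

## Working session

There is one attempt and no reset: what is moved stays moved. The work goes in short steps, Python scripts to look and compute and a tool call to move; the robot and the scene stay as the last step left them, time stands still between calls to the robot, and variables do not carry over. Pictures are saved under pics/ and viewed, and the job is handed in when it is done.

Besides the shell and the picture viewer there is one more tool, called after ">>>" by a JSON object that holds its "op" and its "data". carry_out: Moves the arm, as the interface text tells. Its arguments: {"type":"object","properties":{"delta_pos":{"type":"array","items":{"type":"array","items":{"type":"number"}}},"rotation":{"type":"array","items":{"type":"array","items":{"type":"number"}}},"hand":{"type":"number"}},"required":["delta_pos","rotation"]}

```bash
mkdir -p pics; python3 - <<'E'
from workcell import ctrl
import cv2
o=ctrl.get_obs()
for k,v in o.items(): print(k,v)
for n in ["side","top","wrist"]:
    print(n,ctrl.camera_info(n))
    cv2.imwrite(f"pics/{n}0.png",ctrl.get_image(n)[:,:,::-1])
E
```

```text
t 0.0
qpos [-1.36500107e+00  4.23793979e-01  1.63069918e+00 -3.75818581e-05
  1.08858582e+00 -1.89849832e-02]
qvel [-9.30578851e-06  3.33931853e-04 -6.82469704e-04 -9.92523183e-04
 -1.27140023e-03  3.90660589e-04]
joint_torque [-1.12508203e-04 -5.44628298e+01 -2.73669165e+01  6.42658537e-02
  2.28187430e-02 -1.34749980e-04]
ee_pos [ 139.21796895 -608.72635667  221.92734561]
orientation [-1.30622721  1.04284495 -1.04089658]
ft_force [-0.79050572  0.17895637 -0.34929301]
moment [ 0.01925238 -0.00273666 -0.02313072]
width 87.69135607752206
side {'fov_y': 48.84475903310356, 'cx': 320.2199054019337, 'cy': 199.20736918958517, 'k1': -0.018473428944761477, 'R': array([[-0.73600727, -0.67696686,  0.00302688],
       [-0.45397788,  0.49024403, -0.7440194 ],
       [ 0.50219257, -0.54897783, -0.66815115]]), 't': array([ 394.16384525,  351.55029347, 1213.05362338])}
top {'fov_y': 43.38699121424361, 'cx': 323.5475586887243, 'cy': 201.1853329293137, 'k1': -0.045442369488266396, 'R': array([[ 0.06367557, -0.99796732,  0.00257904],
       [-0.97472553, -0.06274673, -0.21441314],
       [ 0.21413913,  0.01113902, -0.97673966]]), 't': array([ -13.03869222,  561.4478277 , 1510.70309626])}
wrist {'fov_y': 64.04425711951413, 'cx': 319.9058718133632, 'cy': 201.31853414735312, 'k1': -0.0417584921357717, 'T_tool_cam': array([[ 9.99999900e-01,  6.11459279e-05, -4.42211059e-04,
        -1.40933178e-01],
       [ 4.39903400e-04, -3.03587636e-01,  9.52803418e-01,
        -1.62553782e+02],
       [-7.59897608e-05, -9.52803518e-01, -3.03587632e-01,
         8.38984911e+01],
       [ 0.00000000e+00,  0.00000000e+00,  0.00000000e+00,
         1.00000000e+00]])}
```

View pics/side0.png

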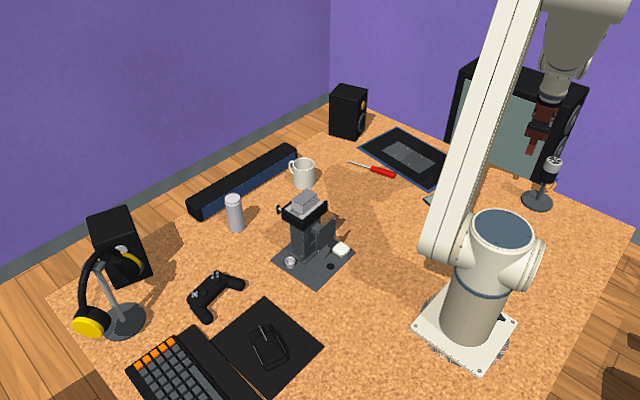

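View pics/top0.png

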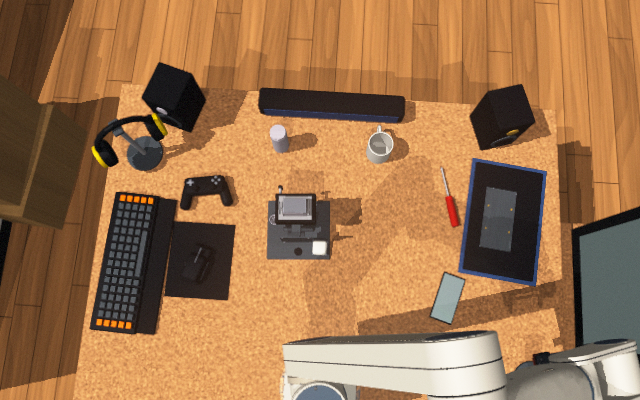

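View pics/wrist0.png

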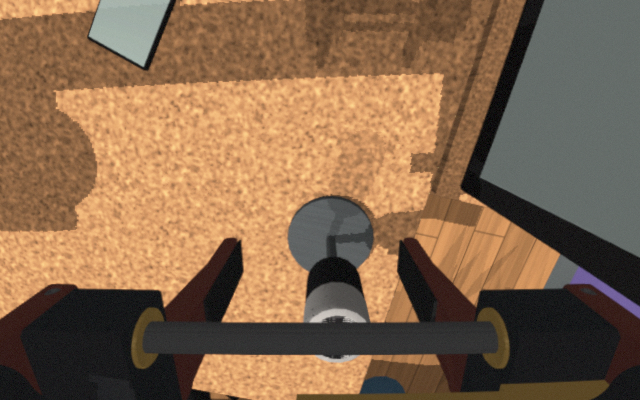

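```bash
cat > h.py <<'E'
import numpy as np,cv2
from scipy.spatial.transform import Rotation as Ro
from workcell import ctrl
def cam(n,obs=None):
    c=ctrl.camera_info(n); f=200/np.tan(np.radians(c['fov_y'])/2)
    if 'R' in c: R,t=np.array(c['R']),np.array(c['t'])
    else:
        T=np.array(c['T_tool_cam']); Rt=Ro.from_rotvec(obs['orientation']).as_matrix(); p=np.array(obs['ee_pos'])
        Rw=Rt@T[:3,:3]; pw=Rt@T[:3,3]+p; R=Rw.T; t=-R@pw
    return f,c['cx'],c['cy'],c['k1'],R,t
def proj(C,X):
    f,cx,cy,k,R,t=C; X=np.atleast_2d(X); P=X@R.T+t; s=P[:,:2]/P[:,2:]; r2=(s**2).sum(1,keepdims=True)
    return s*(1+k*r2)*f+[cx,cy]
def ray(C,uv):
    f,cx,cy,k,R,t=C; d=(np.array(uv,float)-[cx,cy])/f; s=d.copy()
    for _ in range(20): s=d/(1+k*(s@s))
    return -R.T@t, R.T@np.array([s[0],s[1],1])
def atz(C,uv,z):
    o,d=ray(C,uv); return o+d*(z-o[2])/d[2]
E
python3 - <<'E'
import cv2
a=cv2.imread('pics/top0.png')[170:275,250:355]; cv2.imwrite('pics/topz.png',cv2.resize(a,(600,600),interpolation=cv2.INTER_CUBIC)[:600])
a=cv2.imread('pics/side0.png')[180:295,255:370]; cv2.imwrite('pics/sidez.png',cv2.resize(a,(600,600),interpolation=cv2.INTER_CUBIC))
E
```

```text
(no output)
```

View pics/topz.png

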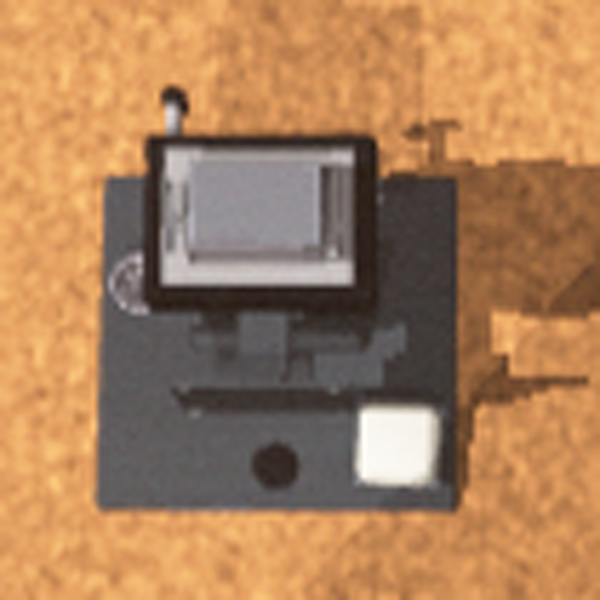

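View pics/sidez.png

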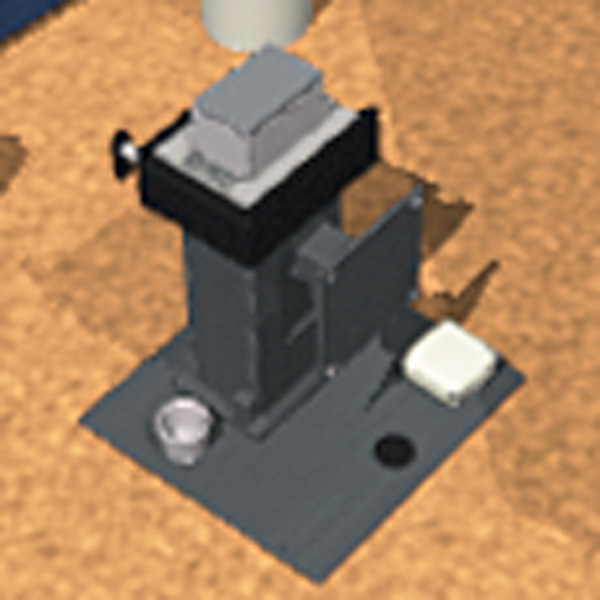

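```bash
python3 - <<'E'
from h import *
from scipy.optimize import least_squares
T=cam('top');S=cam('side')
def tz(p): return np.array(p)*105/600+[250,170]-.4
def sz(p): return np.array(p)*115/600+[255,180]-.4
obs=[(T,tz((97,508)),(-125,100,8)),(T,tz((457,510)),(-125,-100,8)),(T,tz((457,178)),(65,-100,8)),(T,tz((105,178)),(65,100,8)),
(S,sz((80,422)),(65,100,8)),(S,sz((320,583)),(-125,100,8)),(S,sz((525,378)),(-125,-100,8)),
(S,sz((193,102)),(20,32,242)),(S,sz((243,135)),(-20,32,242)),(S,sz((325,72)),(-20,-32,242)),(S,sz((270,45)),(20,-32,242)),
(T,tz((190,160)),(20,32,242)),(T,tz((188,248)),(-20,32,242)),(T,tz((318,258)),(-20,-32,242)),(T,tz((322,163)),(20,-32,242))]
def W(p,X):
    c,s=np.cos(p[2]),np.sin(p[2]); return np.array([p[0]+c*X[0]-s*X[1],p[1]+s*X[0]+c*X[1],X[2]])
def f(p): return np.concatenate([proj(C,W(p,X))[0]-uv for C,uv,X in obs])
r=least_squares(f,[550,50,0],x_scale=[1,1,.01],loss='soft_l1');print(r.x);print(r.fun.reshape(-1,2).round(1))
# collar height: upper-face corners (84x116) 
for h in (188,194,200,206,212):
    print(h,[((proj(S,W(r.x,X+(h,)))[0]-[255,180]+.4)*600/115).round() for X in ((42,58),(-42,58),(-42,-58))],[((proj(T,W(r.x,X+(h,)))[0]-[250,170]+.4)*600/105).round() for X in ((42,58),(-42,58),(-42,-58),(42,-58))])
o=ctrl.get_obs();print(Ro.from_rotvec(o['orientation']).as_matrix().round(3))
E
```

```text
[5.04841810e+02 1.00876433e+02 5.99814124e-02]
[[-0.7  0.7]
 [-0.3  0.6]
 [-0.2 -0.1]
 [-0.5 -0.4]
 [-0.6 -0.6]
 [ 0.2  0.2]
 [ 0.8 -0.5]
 [-0.  -0. ]
 [ 1.1 -0.2]
 [ 0.1  0.1]
 [-0.  -0.5]
 [-0.2  0.5]
 [-0.1 -0.7]
 [ 0.4 -2.3]
 [-0.1  0.1]]
188 [array([136., 182.]), array([251., 251.]), array([385., 137.])] [array([147., 144.]), array([142., 308.]), array([376., 309.]), array([377., 145.])]
194 [array([135., 174.]), array([250., 243.]), array([385., 129.])] [array([145., 141.]), array([141., 306.]), array([376., 307.]), array([377., 142.])]
200 [array([135., 166.]), array([250., 235.]), array([385., 122.])] [array([144., 138.]), array([140., 304.]), array([375., 305.]), array([377., 139.])]
206 [array([134., 158.]), array([250., 227.]), array([385., 114.])] [array([143., 135.]), array([139., 302.]), array([375., 303.]), array([377., 136.])]
212 [array([133., 150.]), array([250., 219.]), array([386., 106.])] [array([142., 133.]), array([138., 300.]), array([375., 301.]), array([376., 134.])]
[[ 0.223 -0.     0.975]
 [-0.975  0.001  0.223]
 [-0.001 -1.    -0.   ]]
```

>>> {"op": "carry_out", "data": {"delta_pos": [[0,-4,0],[0,-8,0],[-3,-10,2.6],[-6.5,-10,5.5],[-10,-10,8.5],[-13,-10,11.5],[-16.5,-10,14],[-19.5,-10,17],[-23,-10,19.5],[-26,-10,22.5],[-29,-10,25],[-31,-10,26.5]], "rotation": [[0,0,0],[0,0,0],[0,0.02,0],[0,0.04,0],[0,0.06,0],[0,0.08,0],[0,0.1,0],[0,0.12,0],[0,0.14,0],[0,0.15,0],[0,0.16,0],[0,0.165,0]], "hand": 255}}

```text
t: 1.15
ee_pos: [329.1, -245.9, 322.7]
orientation: [-1.236, 1.165, -1.166]
ft_force: [1.5, -0.1, 1.0]
width: 11.1
```

>>> {"op": "carry_out", "data": {"delta_pos": [[-3.3,0,2],[-6.6,0,4],[-9.9,0,6],[-13.2,0,8],[-16.5,0,10],[-19.8,0,12],[-23.1,0,14],[-26.4,0,16],[-29.7,0,18],[-31.5,0,19.2],[-32.3,0,19.7],[-32.3,0,19.7]], "rotation": [[0,0,0],[0,0,0],[0,0,0],[0,0,0],[0,0,0],[0,0,0],[0,0,0],[0,0,0],[0,0,0],[0,0,0],[0,0,0],[0,0,0]]}}

```text
t: 2.15
ee_pos: [506.3, 87.6, 322.2]
orientation: [-1.239, 1.164, -1.163]
ft_force: [0.1, 0.3, -0.5]
width: 0.7
```

```bash
python3 - <<'E'
from h import *
o=ctrl.get_obs();print(o['t'],o['ee_pos'],o['qpos'],o['ft_force'],Ro.from_rotvec(o['orientation']).as_matrix().round(3),o['width'])
for n in ["side","wrist"]: cv2.imwrite(f"pics/{n}1.png",ctrl.get_image(n)[:,:,::-1])
a=cv2.imread('pics/side1.png')[140:290,240:390]; cv2.imwrite('pics/side1z.png',cv2.resize(a,(600,600),interpolation=cv2.INTER_CUBIC))
E
```

```text
2.15 [506.2704344   87.58358279 322.20636615] [1.48089733e-01 1.49715581e-01 1.76707075e+00 8.66220889e-05
 1.22551902e+00 1.65659486e+00] [ 0.12387289  0.34217006 -0.5086225 ] [[ 0.062 -0.001  0.998]
 [-0.998 -0.     0.062]
 [-0.    -1.    -0.001]] 0.6804642260486199
```

View pics/side1z.png

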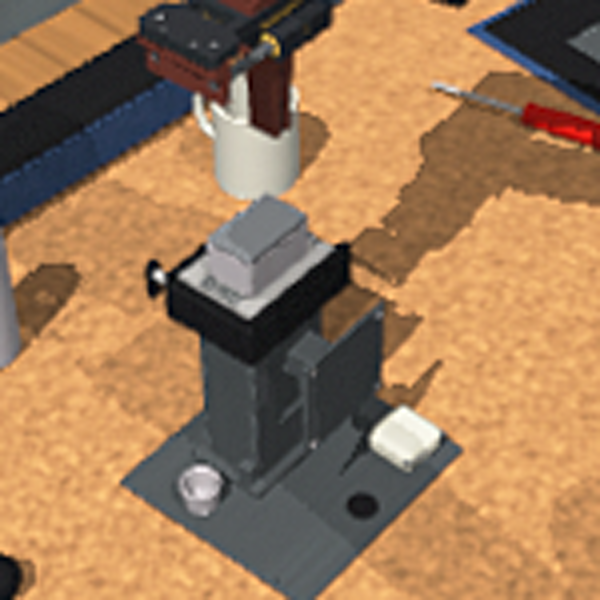

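View pics/wrist1.png

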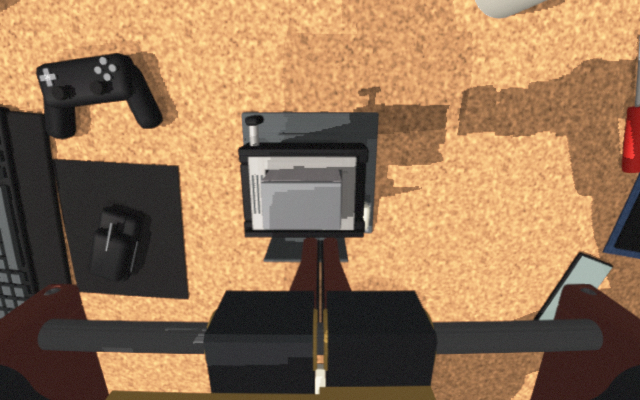

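```bash
python3 - <<'E'
from h import *
im=cv2.imread('pics/wrist1.png')
C=cam('wrist',dict(ee_pos=[506.27,87.58,322.2],orientation=[-1.239,1.164,-1.163]))
p=[504.84,100.88,.06]
c,s=np.cos(p[2]),np.sin(p[2])
W=lambda X:np.array([p[0]+c*X[0]-s*X[1],p[1]+s*X[0]+c*X[1],X[2]])
K=5; x0,y0=225,105
z=cv2.resize(im[y0:y0+115,x0:x0+150],None,fx=K,fy=K,interpolation=cv2.INTER_CUBIC)
cv2.imwrite('pics/w1z_raw.png',z)
def poly(pts,col):
    q=[((proj(C,W(X))[0]-[x0,y0]+.5)*K).astype(int) for X in pts]
    cv2.polylines(z,[np.array(q)],True,col,1)
poly([(20,32,242),(-20,32,242),(-20,-32,242),(20,-32,242)],(0,0,255))
for h,col in ((200,(0,255,0)),(208,(255,0,0))):
    poly([(42,58,h),(-42,58,h),(-42,-58,h),(42,-58,h)],col)
poly([(65,100,8),(-125,100,8),(-125,-100,8),(65,-100,8)],(0,255,255))
cv2.imwrite('pics/w1z.png',z)
print(proj(C,[506.27,87.58,322.2]))
E
```

```text
[[320.33294984 255.42900699]]
```

View pics/w1z.png

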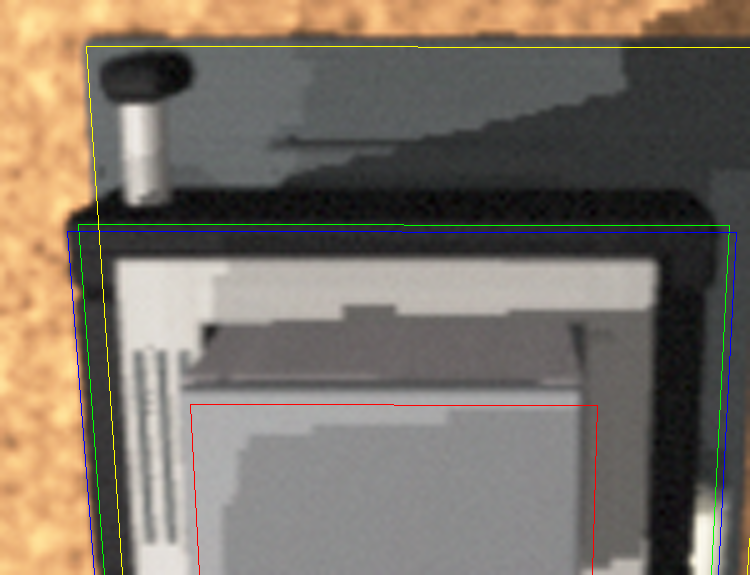

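View pics/w1z_raw.png

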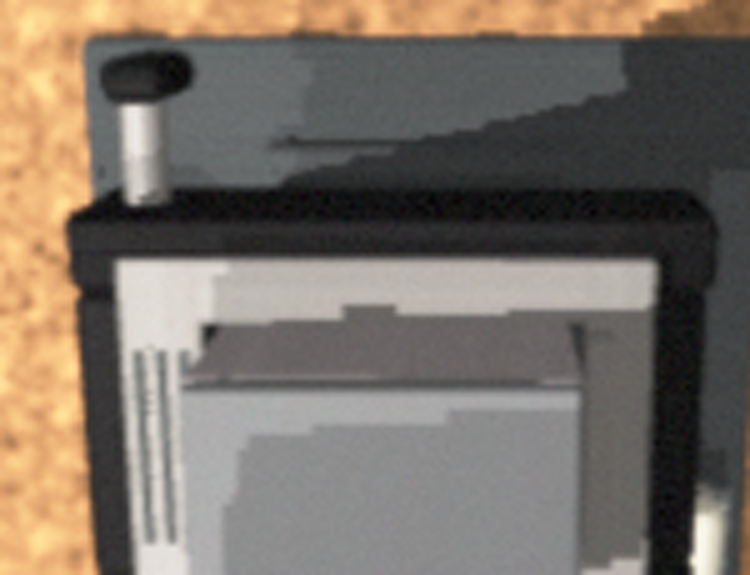

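>>> {"op": "carry_out", "data": {"delta_pos": [[-0.2,2,0],[-0.45,4,0.1],[-0.45,5.5,0.1],[-0.45,6.5,0.1],[-0.45,7,0.1],[-0.45,7,0.1],[-0.45,7,0.1]], "rotation": [[0,0,0],[0,0,0],[0,0,0],[0,0,0],[0,0,0],[0,0,0],[0,0,0]], "hand": 209}}

```text
t: 2.83
ee_pos: [506.8, 90.2, 253.2]
orientation: [-1.236, 1.165, -1.166]
ft_force: [0.2, -0.3, -0.2]
width: 15.8
```

```bash
python3 - <<'E'
from h import *
o=ctrl.get_obs();print(o['t'],o['ee_pos'],o['ft_force'],o['width'])
for n in ["side","wrist"]: cv2.imwrite(f"pics/{n}2.png",ctrl.get_image(n)[:,:,::-1])
a=cv2.imread('pics/side2.png')[160:260,260:360]; cv2.imwrite('pics/side2z.png',cv2.resize(a,(600,600),interpolation=cv2.INTER_CUBIC))
E
```

```text
2.8333 [506.82659523  90.17911953 253.23250445] [ 0.24901046 -0.28160097 -0.23179197] 15.834512235761697
```

View pics/side2z.png

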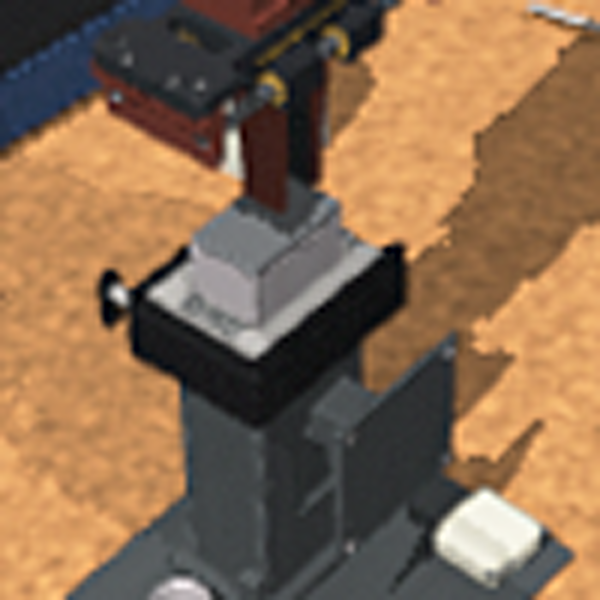

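View pics/wrist2.png

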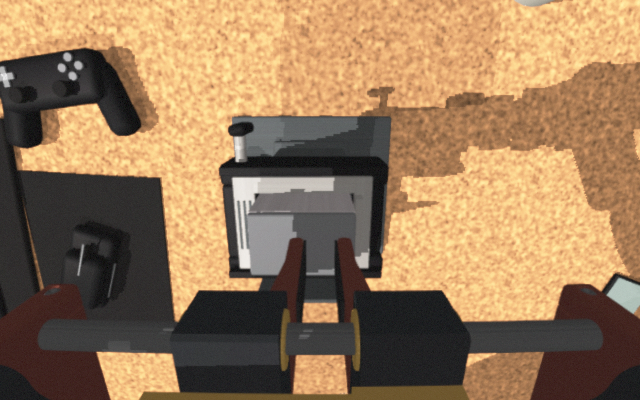

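>>> {"op": "carry_out", "data": {"delta_pos": [[-0.15,0.2,0],[-0.3,0.4,0],[-0.3,0.6,0],[-0.3,0.8,0],[-0.3,1.0,0],[-0.3,1.2,0],[-0.3,1.4,0],[-0.3,1.6,0],[-0.3,1.8,0],[-0.3,2.0,0],[-0.3,2.0,0],[-0.3,2.0,0]], "rotation": [[0,0,0],[0,0,0],[0,0,0],[0,0,0],[0,0,0],[0,0,0],[0,0,0],[0,0,0],[0,0,0],[0,0,0],[0,0,0],[0,0,0]]}}

```text
t: 3.93
ee_pos: [506.5, 93.9, 233.0]
orientation: [-1.237, 1.165, -1.165]
ft_force: [-2.1, -0.1, 6.5]
width: 15.9
```

```bash
python3 - <<'E'
from h import *
o=ctrl.get_obs();print(o['t'],o['ee_pos'],o['ft_force'],o['width'])
for n in ["side","wrist"]: cv2.imwrite(f"pics/{n}3.png",ctrl.get_image(n)[:,:,::-1])
a=cv2.imread('pics/side3.png')[160:260,260:360]; cv2.imwrite('pics/side3z.png',cv2.resize(a,(600,600),interpolation=cv2.INTER_CUBIC))
a=cv2.imread('pics/wrist3.png')[140:300,200:400]; cv2.imwrite('pics/wrist3z.png',cv2.resize(a,(750,600),interpolation=cv2.INTER_CUBIC))
E
```

```text
3.9333 [506.45970782  93.85822007 233.03078939] [-2.10439355 -0.10933091  6.46562108] 15.911245600475572
```

View pics/side3z.png

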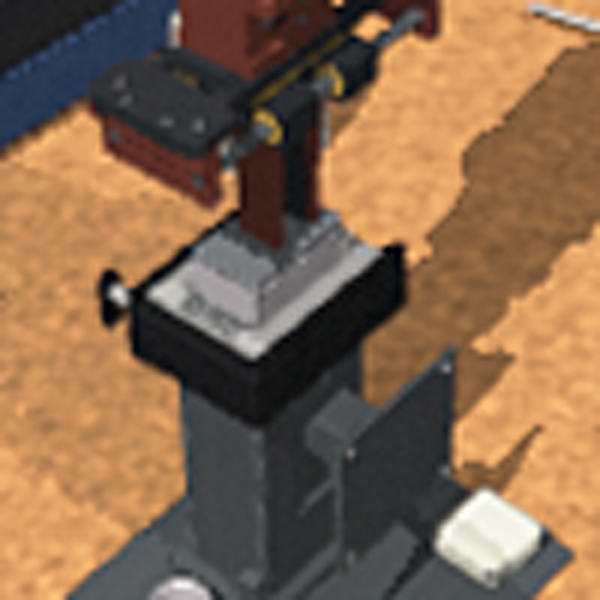

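View pics/wrist3z.png

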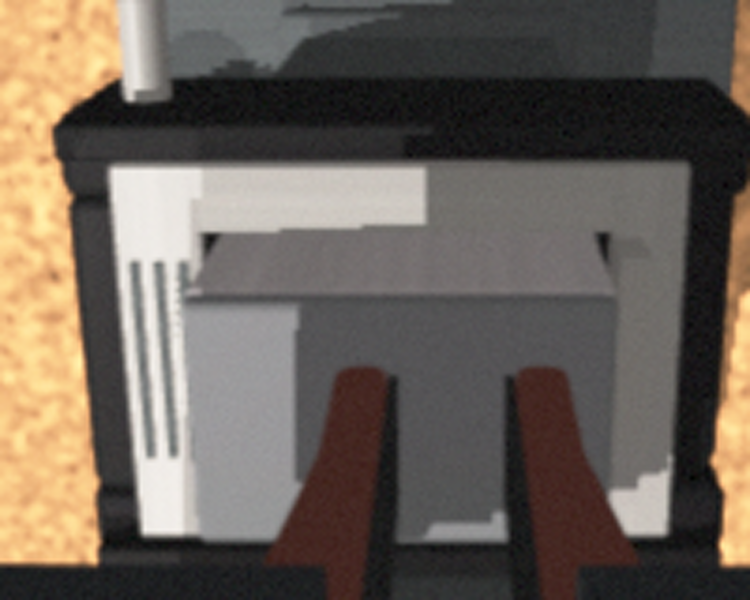

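>>> {"op": "carry_out", "data": {"delta_pos": [[0,0.2,0],[0,0.4,0],[0,0.6,0],[0,0.8,0],[0,1.0,0],[0,1.2,0],[0,1.4,0],[0,1.6,0],[0,1.6,0],[0,1.6,0]], "rotation": [[0,0,0],[0,0,0],[0,0,0],[0,0,0],[0,0,0],[0,0,0],[0,0,0],[0,0,0],[0,0,0],[0,0,0]]}}

```text
t: 4.87
ee_pos: [506.5, 93.8, 217.2]
orientation: [-1.237, 1.165, -1.165]
ft_force: [-2.0, 0.8, 8.1]
width: 16.1
```

>>> {"op": "carry_out", "data": {"delta_pos": [[0,0.1,0],[0,0.2,0],[0,0.3,0],[0,0.4,0],[0,0.5,0],[0,0.6,0],[0,0.6,0],[0,0.6,0]], "rotation": [[0,0,0],[0,0,0],[0,0,0],[0,0,0],[0,0,0],[0,0,0],[0,0,0],[0,0,0]]}}

```text
t: 5.53
ee_pos: [506.5, 93.9, 211.3]
orientation: [-1.237, 1.165, -1.165]
ft_force: [-2.9, 0.5, 7.8]
width: 15.8
```

>>> {"op": "carry_out", "data": {"delta_pos": [[0,0.1,0],[0,0.2,0],[0,0.3,0],[0,0.3,0],[0,0.3,0]], "rotation": [[0,0,0],[0,0,0],[0,0,0],[0,0,0],[0,0,0]]}}

```text
t: 5.95
ee_pos: [506.5, 93.9, 208.3]
orientation: [-1.237, 1.165, -1.165]
ft_force: [-2.6, -0.2, 8.4]
width: 15.7
```

>>> {"op": "carry_out", "data": {"delta_pos": [[0,0.1,0],[0,0.2,0],[0,0.2,0],[0,0.2,0]], "rotation": [[0,0,0],[0,0,0],[0,0,0],[0,0,0]]}}

```text
t: 6.28
ee_pos: [506.5, 93.9, 206.3]
orientation: [-1.237, 1.165, -1.165]
ft_force: [-3.5, -0.3, 8.6]
width: 15.7
```

```bash
python3 - <<'E'
from h import *
o=ctrl.get_obs();print(o['t'],o['ee_pos'],o['ft_force'],o['width'])
for n in ["side","wrist"]: cv2.imwrite(f"pics/{n}4.png",ctrl.get_image(n)[:,:,::-1])
a=cv2.imread('pics/side4.png')[160:260,260:360]; cv2.imwrite('pics/side4z.png',cv2.resize(a,(600,600),interpolation=cv2.INTER_CUBIC))
a=cv2.imread('pics/wrist4.png')[140:300,200:400]; cv2.imwrite('pics/wrist4z.png',cv2.resize(a,(750,600),interpolation=cv2.INTER_CUBIC))
E
```

```text
6.2833 [506.48909166  93.86187071 206.3342864 ] [-3.50975263 -0.28841456  8.55841407] 15.742325665297638
```

View pics/side4z.png

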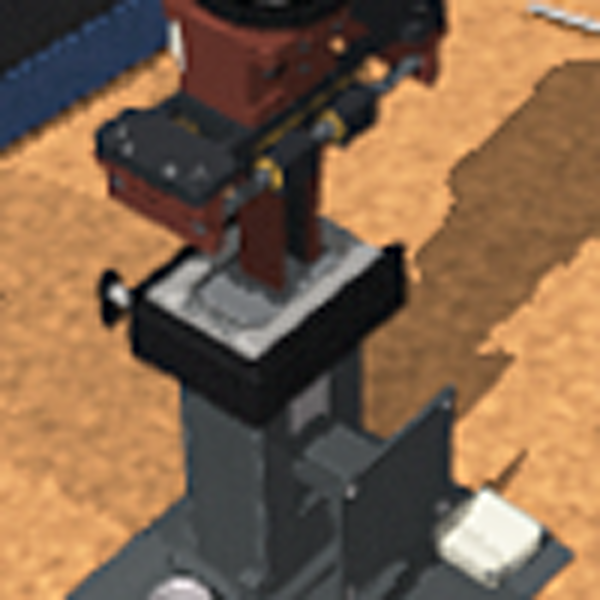

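View pics/wrist4z.png

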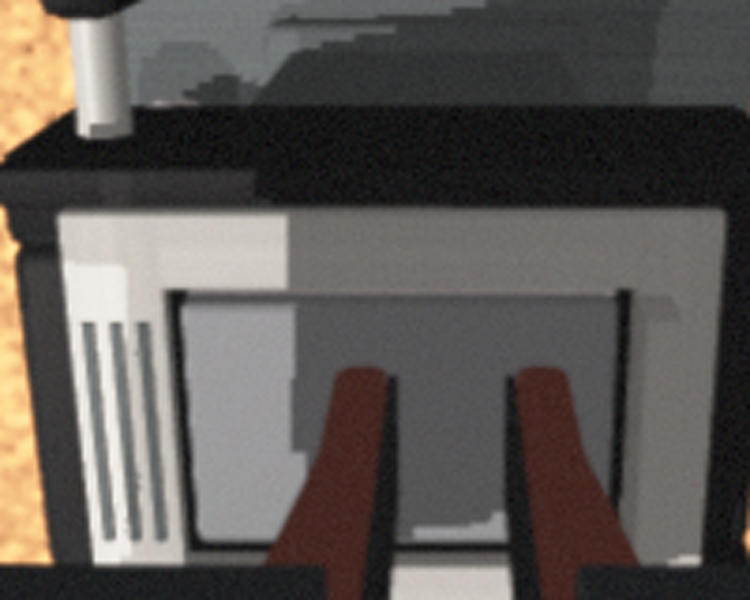

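>>> {"op": "carry_out", "data": {"delta_pos": [[0,0.1,0],[0,0.2,0],[0,0.2,0],[0,0.2,0]], "rotation": [[0,0,0],[0,0,0],[0,0,0],[0,0,0]]}}

```text
t: 6.72
ee_pos: [506.5, 93.9, 204.4]
orientation: [-1.237, 1.165, -1.165]
ft_force: [-3.1, 0.3, 8.7]
width: 16.0
```

>>> {"op": "carry_out", "data": {"delta_pos": [[0,0.1,0],[0,0.2,0],[0,0.2,0],[0,0.2,0]], "rotation": [[0,0,0],[0,0,0],[0,0,0],[0,0,0]]}}

```text
t: 7.05
ee_pos: [506.5, 93.9, 202.4]
orientation: [-1.237, 1.165, -1.165]
ft_force: [-3.2, -0.4, 9.2]
width: 15.5
```

>>> {"op": "carry_out", "data": {"delta_pos": [[0,0.1,0],[0,0.1,0],[0,0.1,0]], "rotation": [[0,0,0],[0,0,0],[0,0,0]]}}

```text
t: 7.3
ee_pos: [506.5, 93.9, 201.6]
orientation: [-1.237, 1.165, -1.165]
ft_force: [-3.9, -0.6, 10.2]
width: 16.0
```

>>> {"op": "carry_out", "data": {"delta_pos": [[0,0.1,0],[0,0.1,0],[0,0.1,0]], "rotation": [[0,0,0],[0,0,0],[0,0,0]]}}

```text
t: 7.55
ee_pos: [506.6, 93.9, 200.9]
orientation: [-1.236, 1.165, -1.165]
ft_force: [-4.8, -0.9, 12.9]
width: 16.1
```

>>> {"op": "carry_out", "data": {"delta_pos": [[0,0.05,0],[0,0.05,0],[0,0.05,0]], "rotation": [[0,0,0],[0,0,0],[0,0,0]]}}

```text
t: 7.8
ee_pos: [506.6, 93.9, 200.6]
orientation: [-1.236, 1.165, -1.165]
ft_force: [-5.1, 0.2, 14.7]
width: 15.8
```

```bash
python3 - <<'E'
from h import *
o=ctrl.get_obs();print(o['t'],o['ee_pos'],o['ft_force'],o['width'])
for n in ["wrist"]: cv2.imwrite(f"pics/{n}5.png",ctrl.get_image(n)[:,:,::-1])
a=cv2.imread('pics/wrist5.png')[140:300,200:400]; cv2.imwrite('pics/wrist5z.png',cv2.resize(a,(750,600),interpolation=cv2.INTER_CUBIC))
E
```

```text
7.8 [506.5783985   93.87524615 200.57530843] [-5.06624913  0.21657821 14.65342438] 15.843389857016746
```

View pics/wrist5z.png

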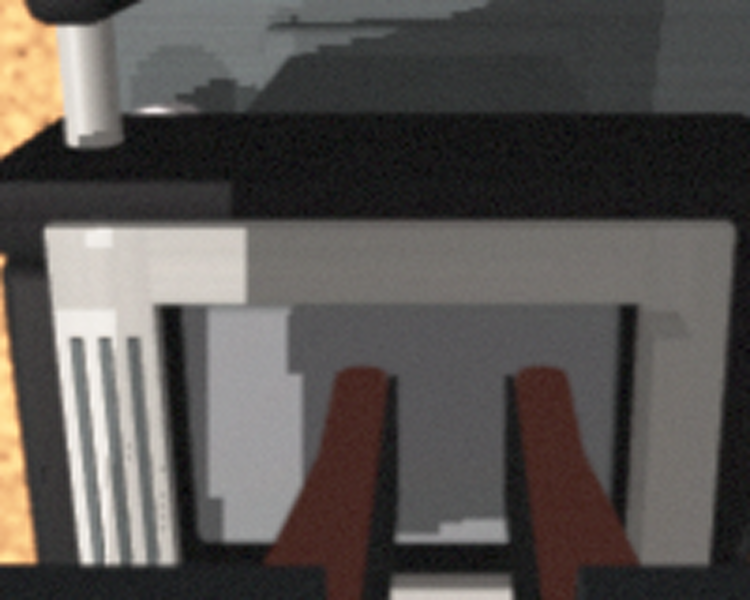

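>>> {"op": "carry_out", "data": {"delta_pos": [[0.1,0,0],[0.2,0,0],[0.3,0,0],[0.4,0,0],[0.5,0,0],[0.5,0,0]], "rotation": [[0,0,0],[0,0,0],[0,0,0],[0,0,0],[0,0,0],[0,0,0]]}}

```text
t: 8.35
ee_pos: [508.0, 90.6, 200.9]
orientation: [-1.232, 1.165, -1.165]
ft_force: [-3.0, 8.2, 13.7]
width: 15.8
```

>>> {"op": "carry_out", "data": {"delta_pos": [[0.1,0,0],[0.2,0,0],[0.3,0,0],[0.4,0,0],[0.4,0,0]], "rotation": [[0,0,0],[0,0,0],[0,0,0],[0,0,0],[0,0,0]]}}

```text
t: 8.77
ee_pos: [508.9, 86.6, 201.1]
orientation: [-1.231, 1.164, -1.165]
ft_force: [-0.1, 8.5, 12.0]
width: 15.9
```

```bash
python3 - <<'E'
from h import *
o=ctrl.get_obs();print(o['t'],o['ee_pos'],o['ft_force'],o['width'])
for n in ["wrist"]: cv2.imwrite(f"pics/{n}6.png",ctrl.get_image(n)[:,:,::-1])
a=cv2.imread('pics/wrist6.png')[140:300,200:400]; cv2.imwrite('pics/wrist6z.png',cv2.resize(a,(750,600),interpolation=cv2.INTER_CUBIC))
E
```

```text
8.7667 [508.90012112  86.55099134 201.13168417] [-0.12219977  8.47252119 12.0041437 ] 15.924707411056907
```

View pics/wrist6z.png

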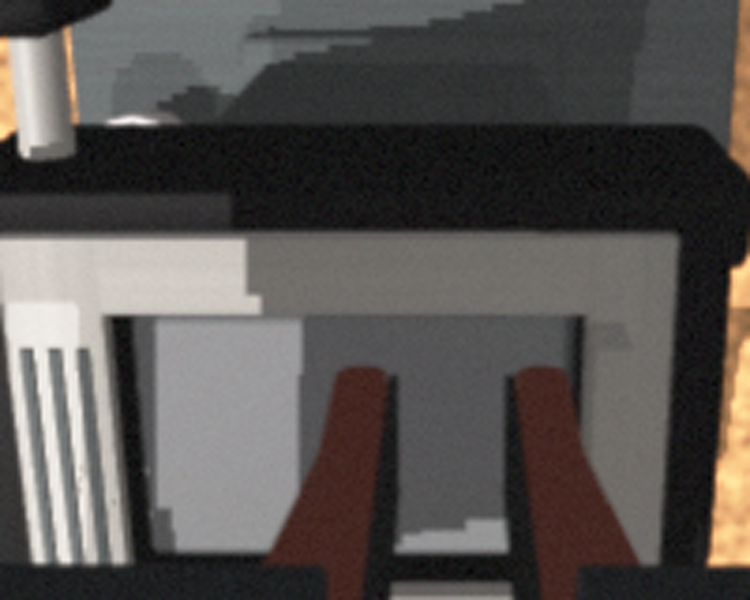

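>>> {"op": "carry_out", "data": {"delta_pos": [[0.1,0.05,0],[0.2,0.05,0],[0.3,0.05,0],[0.3,0.05,0]], "rotation": [[0,0,0],[0,0,0],[0,0,0],[0,0,0]]}}

```text
t: 9.15
ee_pos: [509.3, 83.9, 200.8]
orientation: [-1.23, 1.164, -1.165]
ft_force: [-1.2, 9.3, 13.9]
width: 16.1
```

>>> {"op": "carry_out", "data": {"delta_pos": [[0.1,0,0],[0.2,0,0],[0.3,0,0],[0.3,0,0]], "rotation": [[0,0,0],[0,0,0],[0,0,0],[0,0,0]]}}

```text
t: 9.48
ee_pos: [509.5, 81.0, 200.8]
orientation: [-1.23, 1.164, -1.165]
ft_force: [-0.4, 10.2, 14.4]
width: 16.0
```

```bash
python3 - <<'E'
from h import *
o=ctrl.get_obs();print(o['t'],o['ee_pos'],o['ft_force'],o['width'])
for n in ["wrist"]: cv2.imwrite(f"pics/{n}7.png",ctrl.get_image(n)[:,:,::-1])
a=cv2.imread('pics/wrist7.png')[140:300,200:400]; cv2.imwrite('pics/wrist7z.png',cv2.resize(a,(750,600),interpolation=cv2.INTER_CUBIC))
E
```

```text
9.4833 [509.54191915  81.00971726 200.80952652] [-0.4102209  10.18580496 14.37409235] 15.986194188025097
```

View pics/wrist7z.png

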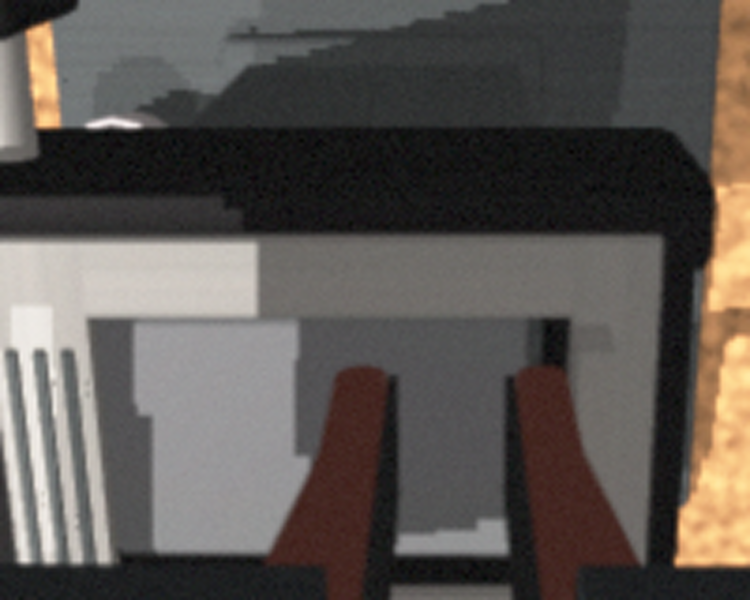

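>>> {"op": "carry_out", "data": {"delta_pos": [[0.1,0,0],[0.2,0,0],[0.3,0,0],[0.3,0,0]], "rotation": [[0,0,0],[0,0,0],[0,0,0],[0,0,0]]}}

```text
t: 9.87
ee_pos: [509.7, 77.9, 200.8]
orientation: [-1.23, 1.164, -1.165]
ft_force: [-0.5, 9.7, 13.0]
width: 16.0
```

>>> {"op": "carry_out", "data": {"delta_pos": [[0.1,0,0],[0.2,0,0],[0.25,0,0],[0.25,0,0]], "rotation": [[0,0,0],[0,0,0],[0,0,0],[0,0,0]]}}

```text
t: 10.2
ee_pos: [509.8, 75.4, 200.8]
orientation: [-1.23, 1.164, -1.165]
ft_force: [-0.9, 9.4, 12.6]
width: 15.9
```

```bash
python3 - <<'E'
from h import *
o=ctrl.get_obs();print(o['t'],o['ee_pos'],o['ft_force'],o['width'])
for n in ["wrist"]: cv2.imwrite(f"pics/{n}8.png",ctrl.get_image(n)[:,:,::-1])
a=cv2.imread('pics/wrist8.png')[140:300,200:400]; cv2.imwrite('pics/wrist8z.png',cv2.resize(a,(750,600),interpolation=cv2.INTER_CUBIC))
E
```

```text
10.2 [509.83454735  75.42777286 200.77147911] [-0.92278525  9.40293735 12.55619526] 15.917193312150433
```

View pics/wrist8z.png

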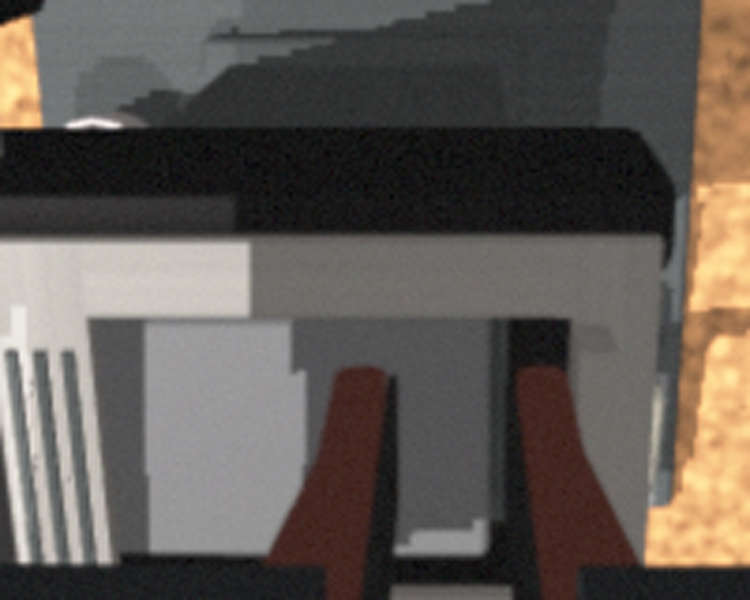

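>>> {"op": "carry_out", "data": {"delta_pos": [[0.05,0,0],[0.1,0,0],[0.1,0,0]], "rotation": [[0,0,0],[0,0,0],[0,0,0]]}}

```text
t: 10.5
ee_pos: [509.9, 74.6, 200.8]
orientation: [-1.229, 1.164, -1.165]
ft_force: [-0.6, 11.8, 13.1]
width: 15.7
```

>>> {"op": "carry_out", "data": {"delta_pos": [[0.05,0,0],[0.05,0,0],[0.05,0,0]], "rotation": [[0,0,0],[0,0,0],[0,0,0]]}}

```text
t: 10.75
ee_pos: [509.9, 74.6, 200.8]
orientation: [-1.229, 1.164, -1.165]
ft_force: [-1.3, 13.0, 13.9]
width: 15.7
```

```bash
python3 - <<'E'
from h import *
o=ctrl.get_obs();print(o['t'],o['ee_pos'],o['ft_force'],o['width'])
for n in ["wrist"]: cv2.imwrite(f"pics/{n}9.png",ctrl.get_image(n)[:,:,::-1])
a=cv2.imread('pics/wrist9.png')[140:300,200:400]; cv2.imwrite('pics/wrist9z.png',cv2.resize(a,(750,600),interpolation=cv2.INTER_CUBIC))
E
```

```text
10.75 [509.92690934  74.6076668  200.82319617] [-1.30973489 13.01885237 13.89712737] 15.65805130834302
```

View pics/wrist9z.png

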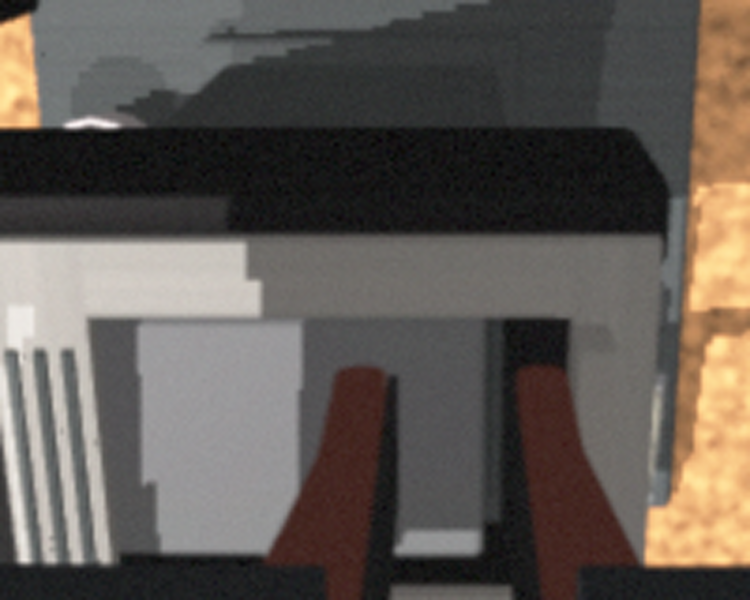

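>>> {"op": "carry_out", "data": {"delta_pos": [[-0.1,0,0],[-0.2,0,0],[-0.3,0,0],[-0.4,0,0],[-0.5,0,0],[-0.5,0,0],[-0.5,-0.05,0],[-0.5,-0.1,0],[-0.5,-0.2,0],[-0.5,-0.4,0],[-0.5,-0.6,0],[-0.5,-0.6,0]], "rotation": [[0,0,0],[0,0,0],[0,0,0],[0,0,0],[0,0,0],[0,0,0],[0,0,0],[0,0,0],[0,0,0],[0,0,0],[0,0,0],[0,0,0]]}}

```text
t: 11.8
ee_pos: [507.6, 76.8, 204.9]
orientation: [-1.236, 1.165, -1.165]
ft_force: [0.3, -0.5, 0.5]
width: 16.0
```

Free of contact at z = 204.9 with zero force: the column did not follow. Lifting away.

>>> {"op": "carry_out", "data": {"delta_pos": [[-0.3,-1,0],[-0.3,-2,0],[-0.3,-4,0],[-0.3,-7,0],[-0.3,-10,0],[-0.3,-13,0],[-0.3,-15,0],[-0.3,-15,0],[-0.3,-15,0]], "rotation": [[0,0,0],[0,0,0],[0,0,0],[0,0,0],[0,0,0],[0,0,0],[0,0,0],[0,0,0],[0,0,0]]}}

```text
t: 12.55
ee_pos: [507.7, 80.0, 356.2]
orientation: [-1.235, 1.163, -1.166]
ft_force: [-1.0, -0.1, -0.4]
width: 15.6
```

```bash
python3 - <<'E'
from h import *
o=ctrl.get_obs();print(o['t'],o['ee_pos'],o['ft_force'],o['width'])
for n in ["wrist","side"]: cv2.imwrite(f"pics/{n}10.png",ctrl.get_image(n)[:,:,::-1])
a=cv2.imread('pics/wrist10.png')[90:250,220:420]; cv2.imwrite('pics/wrist10z.png',cv2.resize(a,(750,600),interpolation=cv2.INTER_CUBIC))
a=cv2.imread('pics/side10.png')[180:295,255:370]; cv2.imwrite('pics/side10z.png',cv2.resize(a,(600,600),interpolation=cv2.INTER_CUBIC))
E
```

```text
12.55 [507.67346692  80.03464091 356.18585872] [-0.9620511  -0.07766072 -0.43243737] 15.570923622735991
```

View pics/wrist10z.png

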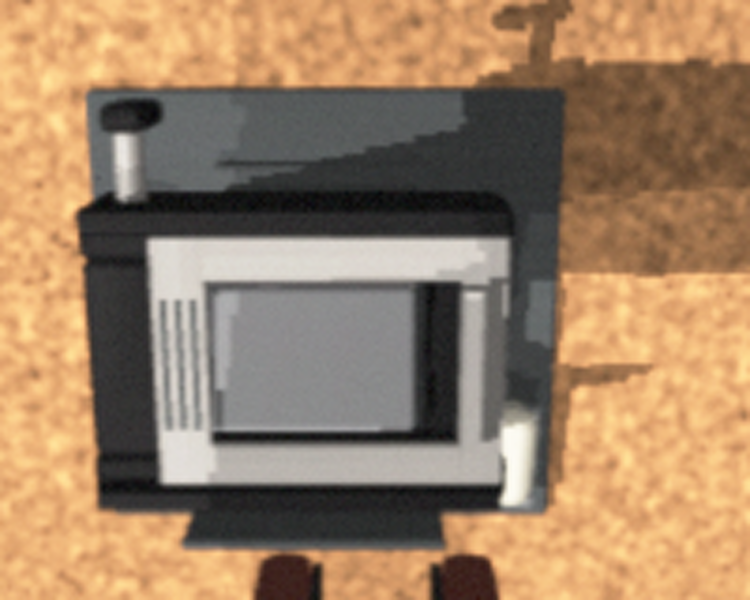

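View pics/side10z.png

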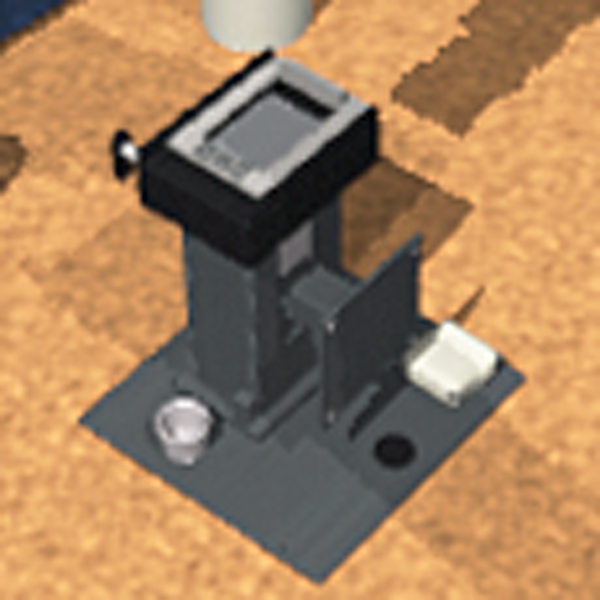

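```bash
python3 - <<'E'
from workcell import ctrl
print(ctrl.close_job())
E
```

```text
the job is handed in; nothing more can be done
None
```

The stand is packed: the column is down on its rubber stop and the lock plate is fully across, holding it there. I handed the job in at about 12.6 s with the robot clear of everything.

- **Press:** I pressed with the fingertips until the force rose from about 9 N to 14.7 N, as the top passed about 202 mm. That means the column had landed on its stop.
- **Slide:** Holding it there, I slid the plate by its lip until it stopped moving. The highest readings were about 13 N sideways and 14 N down, roughly 19 N in all. Forces were only read at the end of each move, so short peaks between readings would not show.
- **After release:** With the tip just above the column the force was near zero, so the column had not sprung back. The final pictures show the plate covering about 8 mm of the column's +y end, which matches full travel. The pot and the earphone case are where they were. I did not take a last top-view picture of the other desk items, but the arm stayed well above them.
- **Disagreement:** The wrist camera placed the stand about 2–3 mm from where the fixed cameras did, which the clearances allowed for.

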